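Fit the spring and its retainer cap on a leaning damper

ROBOT

A 6-joint arm with a two-finger parallel gripper is mounted at the origin on the work surface. World frame = base frame: x ahead of the robot, y to its left, z up, the work surface at z = 0. Lengths are in m, angles in degrees, forces in N, time in s.
With the tool pointing down it reaches from about 0.25 to 0.725 m from the base axis. Payload 9.7 kg.
Tool frame: the origin (TCP) lies at the very end of the fingers, on their centre line; the grasp point (between the pads) lies 19 mm behind it; z points along the fingers, y is the line along which they close (so a half turn about z gives the same grasp; the last joint's range is limited). The gripper opens to 85 mm and grips with 20 to 120 N. Pads are 22 mm wide; open, the fingers measure 114 mm over their backs; the gripper's body (76 mm by 85 mm) begins 54 mm behind the grasp point. The pads swing forward as they close: fully open they stand 13 mm farther back than shut.
Start: joints at [74.026, 4.979, 10.078, 95.1, 0, 90], TCP at [0.151, 0.529, 0.231] pointing down, gripper open.
Joint ranges: [-179.16, 179.16], [-48.56, 103.87], [-65.8, 70.77], [-126.05, 130.52], [-82.76, 87.17], [-180, 180]. Speed limits (degrees/s): [127.2, 127.2, 147.25, 180, 180, 180].

INTERFACE

Orientations are given as [roll, pitch, yaw] about the fixed x, y, z axes, in that order (R = Rz(yaw) Ry(pitch) Rx(roll)).
In Python, from workcell import bot gives the robot as it stands.
- The arm moves only by the tool step_arm, never from a script. Its argument "targets" is a list of rows, each a list of 3 entries, a list of its own where there are three numbers: the opening, from 0 (shut) to 1 (fully open), then the shift along the world's x, y, z in mm, then the turn, a rotation vector about the world's x, y, z in rad. In form: [[grip, [tx, ty, tz], [wx, wy, wz]], ...]. A call has 1 to 8 rows; each row is the pose to reach, as a shift and turn from the pose commanded when the call began; what a row does not reach only later rows make up. A row lasts 1/10 s, in which the tool goes at most 50 mm and 8.59 degrees, less where a joint would pass 70% of its speed; a pose out of reach is approached as far as the arm can. A call with a gripper value outside its range is refused whole. The fingers move at their own pace and stop on an object; "force" is the grip in N (left out, the last holds). Time passes only in rows, so rows that repeat a pose let the fingers close. It gives the time, the measured TCP pose, the force, the opening and the grip force at its end, in the units of the state.
- bot.get_obs(): the state, without advancing time (a new reading comes with each control period).
- bot.camera(name): name is "side" or "top"; returns (picture, depth): 420x560x3 uint8, red, green, blue; 420x560 float32, m along the optical axis (not along the pixel's ray), 0 where there is no reading.
- bot.camera_params(name): a dict with "K" (3x3 intrinsics, pixels), "R" (3x3) and "t" (3): a world point X has camera coordinates R X + t. Camera axes: x right, y down, z forward; pixel columns grow to the right and rows downward; lengths in m; the calibration is good to about 2 mm. A picture is of the moment at which its call begins. camera_params takes no time and is no camera call.
- bot.job_done(): hands the job in; it is judged then, once.
The state is a dict: "time": time; "q": joint angles; "qd": joint speeds; "joint_efforts": joint torques, N m; "ee_pos": TCP position; "tcp_rot": TCP orientation; "wrist_force": force on the tool from outside, world axes, zero at the start; "torque": the same for the moment, N m; "opening": finger opening in m; "grasp_force": force on a finger pad.
Only numpy, scipy, OpenCV 4.12 (cv2) and the standard library are available. Lean on these libraries where they do the work, as an engineer would, in place of code of your own. Each camera call takes 0.05 s, during which the arm holds its last target. There are 200 camera calls.

TASK

Thread the coil spring, tail end first, over the rod of the damper that leans in the bench stand, and lower it under control (do not let it fall) all the way into the cup at the foot of the rod, twisting it as needed so that its tail drops into the gap in the cup's rim. Then set the retainer cap, open side down, over the rod end until it bears squarely on the top of the spring, and let go. Leave the wrench, the grease tin and the spare bush where they are.

Things in the scene. Friction and masses are not known exactly. Their poses are not given: they have to be found in the camera images.
- stand: Bench stand fixed to the table: dark base plate 150 x 130 x 12 mm with a grey clamp block to 62 mm height. It holds the damper so that its rod leans 30 degrees from vertical towards the stand's -x, roughly towards the robot. Origin: on the table, straight below the damper's origin.
- damper: Steel damper fixed in the stand. Origin: centre of the flat seat at the foot of the rod, 90 mm above the table. z runs up along the leaning rod; x points across it to the gap in the cup's rim, on the upper side of the lean, away from the robot. Rod 26 mm in diameter, ending 124 mm from the seat, its last 10 mm tapering to 16 mm.
- rim_gap (a point): Middle of the gap in the rim of the cup around the seat, 28.5 mm from the damper's origin along its x, 5 mm above the seat. The cup is 62 mm across outside and 52 mm inside, its rim 10 mm high; this one gap is 16 mm wide. Same axes as the damper.
- rod_end (a point): Centre of the rod's free end, on the damper's z axis 124 mm from the seat; same axes as the damper.
- cap_seat (a point): Point on the rod's axis 100 mm from the seat, where the top of the seated spring comes and where the cap's origin belongs; same axes as the damper.
- spring: Stiff steel coil spring (does not give), 100 mm long, wire 6 mm, 44 mm outside, 30.5 mm clear inside, ends closed flat; 0.18 kg. Starts standing on its tail end. Origin: centre of the tail end face; z along the spring to the other end; x along the tail, a straight wire at that end reaching 41 mm from the axis. With the tail on the rim, not in the gap, it stays about 10 mm too high.
- spring_top (a point): Centre of the spring's upper end face, 100 mm from its origin.
- cap: Aluminium retainer cap, open underneath, 38 mm high: a hub of 40 mm diameter above a flange of 54 mm diameter and 6 mm thickness. Blind bore of 31 mm diameter, 28 mm deep from the underside. It starts standing on the table, flange down; 0.14 kg nominal. Origin: centre of its underside (flange side); z up out of the closed top.
- wrench: Bystander: steel open wrench 170 mm long lying on the table between robot and stand; origin under its middle. Leave alone.
- grease_tin: Bystander: closed tin with a yellow band, 80 mm diameter, 95 mm high; origin at the centre of its underside. Leave alone.
- bush: Bystander: plain dark steel tube 50 mm long, 44 mm diameter, standing on end; not part of the job. Origin at the centre of its underside. Leave alone.
Things that resemble listed ones, but are neither listed nor needed, are in the scene too. Leave any pink or red look-alike of the cap alone. There is more than one size of the stand; the job needs the larger.

How it is judged (in metres and radians):
On the way, in this order (a step that is already met when the one before it is completed fails the run):
1. the spring is fully down in the cup, its tail in the gap of the rim (z of spring in the frame of damper below 0.004 m and distance between spring and damper below 0.007 m and angle between the z axis of spring and the z axis of damper, either way round below 0.1 rad), for 0.2 s.
2. the cap bears on the top of the spring (z of cap in the frame of damper below 0.1045 m and distance between cap and cap_seat below 0.007 m and angle between the z axis of cap and the z axis of damper, either way round below 0.12 rad), for 0.2 s.
At the end, for the whole second after the job is handed in: Spring on the rod, its foot within 4 mm of the seat along the rod (tail in the gap), 7 mm of its centre and 0.10 rad of the rod; cap on the rod end, underside at most 4.5 mm above and origin within 7 mm of cap_seat, within 0.12 rad of the rod; both released and at rest (all of step 1 and all of step 2 and linear speed of each of spring, cap below 0.02 m/s); the robot touches nothing.
It fails at once if the spring was let fall down the rod (over 0.6 m/s near its seat) (linear speed of spring above 0.6 m/s and distance between spring and damper below 0.11 m).
It fails at once if the wrench was moved by more than 30 mm (distance of wrench from where it was at the start of the episode above 0.03 m).
It fails at once if the grease tin was moved by more than 30 mm (distance of grease_tin from where it was at the start of the episode above 0.03 m).
It fails at once if the bush was moved by more than 30 mm (distance of bush from where it was at the start of the episode above 0.03 m).
It also fails if it takes over 59 s, if anything falls off the work surface, if the arm or the gripper's body presses on something with over 40 N, if the wrist force passes 120 N, or if a joint passes its speed limit or range.

## Working session

There is one attempt and no reset: what is moved stays moved. The work goes in short steps, Python scripts to look and compute and a tool call to move; the robot and the scene stay as the last step left them, time stands still between calls to the robot, and variables do not carry over. Pictures are saved under pics/ and viewed, at most 10 in all, crops included, and the job is handed in when it is done.

Besides the shell and the picture viewer there is one more tool, called after "Request:" as name(argument=value, ...) on one line, values as JSON. step_arm: Moves the arm, as the interface text tells. Its arguments: {"type":"object","properties":{"targets":{"type":"array","items":{"type":"array"}},"force":{"type":"number"}},"required":["targets"]}

```bash
mkdir -p pics; ls; python3 - <<'E'
from workcell import bot
import cv2,numpy as np
for n in("side","top"):
    im,d=bot.camera(n); p=bot.camera_params(n)
    cv2.imwrite(f"pics/{n}0.png",im[:,:,::-1]); np.savez(f"{n}0.npz",im=im,d=d,**p)
    print(n,p["K"].round(1).tolist(),p["R"].round(3).tolist(),p["t"].round(3).tolist())
print(bot.get_obs())
E
```

```text
pics
side [[437.5, 0.0, 278.4], [0.0, 437.5, 212.8], [0.0, 0.0, 1.0]] [[0.949, -0.313, 0.019], [-0.206, -0.667, -0.717], [0.237, 0.676, -0.697]] [-0.566, 0.249, 0.987]
top [[445.2, 0.0, 282.0], [0.0, 445.2, 210.1], [0.0, 0.0, 1.0]] [[-0.025, -0.999, -0.037], [-0.996, 0.029, -0.086], [0.087, 0.035, -0.996]] [0.043, 0.62, 1.088]
{'time': 0.1, 'q': array([7.40256177e+01, 5.00754894e+00, 1.00372730e+01, 9.51010290e+01,
       1.66649099e-03, 9.00000120e+01]), 'qd': array([ 0.03330937, -0.1563097 ,  0.18667444, -0.01208936,  0.03281371,
        0.08798563]), 'joint_efforts': array([-1.55552418e-03, -5.21559656e+01,  4.65655196e+01,  1.60678028e-02,
       -6.73219824e-05,  7.80915002e-06]), 'ee_pos': array([0.15129351, 0.52854504, 0.2306424 ]), 'tcp_rot': array([-1.79928695e+02, -1.66647482e-03,  1.64025604e+02]), 'wrist_force': array([-0.16235436, -0.28028285,  0.6032609 ]), 'torque': array([ 0.00822864, -0.03312108,  0.03464611]), 'grasp_force': 0.0, 'opening': 0.08564081465898433}
```

View pics/side0.png

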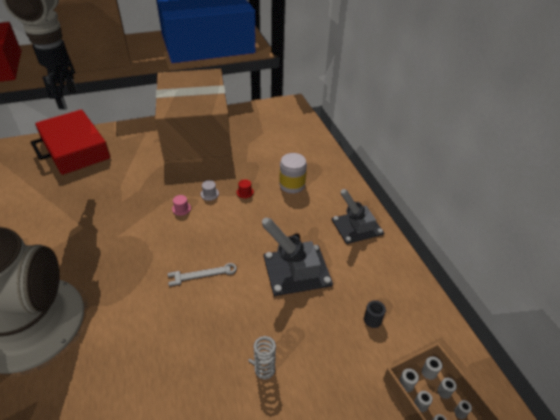

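View pics/top0.png

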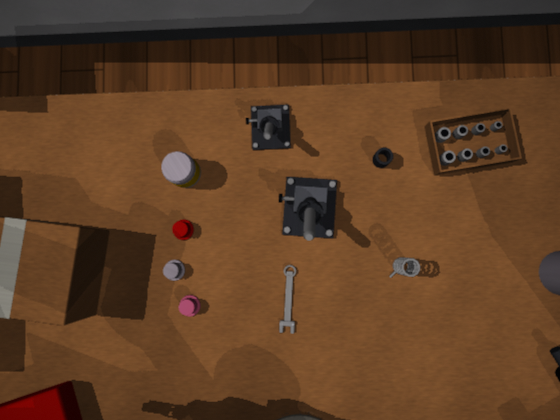

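The side view shows the spring at (265,358), three caps — pink (180,205), silver (209,190), red (245,188) — the large stand at (297,265), the small stand at (357,222), the tin (292,172), the bush (375,314) and the wrench (203,273). The top view shows the spring at (405,267), the silver cap at (174,270), the large stand at (310,208) and the small stand at (270,128).

Look-alikes:
- **Cap:** silver (174,270) against pink (189,306) and red (183,230). I choose silver.
- **Stand:** (310,208) is larger than (270,128). I choose the larger.
- **Spring:** there is only one. The bush (383,157) and the tray parts (475,140) are not it.

```bash
cat > h.py <<'E'
import numpy as np,cv2
def load(n,i=0): return np.load(f"{n}{i}.npz")
def cloud(z):
    d=z["d"];v,u=np.mgrid[:d.shape[0],:d.shape[1]]
    K=z["K"]; c=np.stack([(u-K[0,2])/K[0,0]*d,(v-K[1,2])/K[1,1]*d,d],-1)
    return (c-z["t"])@z["R"]   # R^T(c-t)
def proj(z,X):
    c=np.asarray(X)@z["R"].T+z["t"]; p=c@z["K"].T; return p[...,:2]/p[...,2:]
E
python3 - <<'E'
from h import *
rows=[]
def crop(n,u,v,w,h):
    return cv2.resize(load(n)["im"][v:v+h,u:u+w,::-1],(390,290),interpolation=cv2.INTER_CUBIC)
a=np.hstack([crop("side",235,325,78,58),crop("top",370,240,78,58)])
b=np.hstack([crop("side",245,205,104,78),crop("top",135,225,104,78)])
cv2.imwrite("pics/crop0.png",np.vstack([a,b]))
for n,boxes in {"top":{"spring":(385,245,440,290),"cap":(160,255,190,285),"stand":(275,170,345,245)},"side":{"spring":(245,330,285,385),"cap":(197,177,222,204),"stand":(255,210,335,295)}}.items():
    P=cloud(load(n)); d=load(n)["d"]
    print(n,"table z",np.median(P[300:400:5,300:400:5,2]) , np.median(P[...,2][d>0]))
    for k,(a,b,c,e) in boxes.items():
        q=P[b:e,a:c].reshape(-1,3); q=q[q[:,2]>.012]; print(k,len(q),q[:,2].max().round(4),np.percentile(q,[2,50,98],axis=0).round(3).tolist())
E
```

```text
top table z -0.0005052395830919567 -0.0009530438435499736
spring 373 1.1385 [[0.454, -0.289, 0.016], [0.475, -0.266, 0.076], [0.495, -0.248, 0.103]]
cap 240 1.1385 [[0.459, 0.286, 0.015], [0.478, 0.302, 0.037], [0.496, 0.322, 0.042]]
stand 2144 1.1385 [[0.545, -0.104, 0.012], [0.622, -0.039, 0.061], [0.695, 0.023, 0.198]]
side table z 0.0006559124070359347 0.0009712339162207998
spring 670 0.8771 [[0.456, -0.288, 0.013], [0.476, -0.277, 0.072], [0.497, -0.248, 0.103]]
cap 186 0.8771 [[0.354, -0.679, 0.013], [0.479, 0.297, 0.037], [0.498, 0.324, 0.877]]
stand 2727 0.8771 [[0.549, -0.107, 0.012], [0.612, -0.056, 0.056], [0.7, 0.018, 0.198]]
```

View pics/crop0.png

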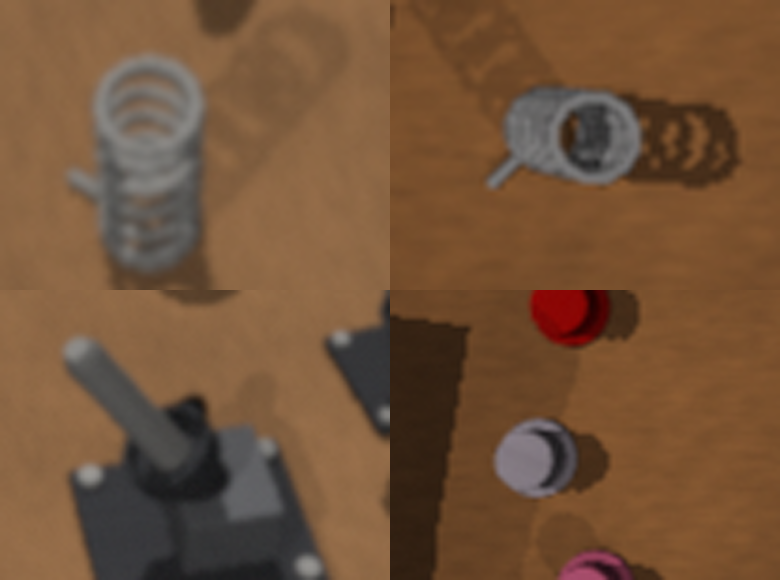

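The crop confirms a grey spring with its tail at bottom left in the top view (about px (390,277)), a plain silver cap, and the larger stand with its rod leaning. Next I fit the poses from both views.

```bash
cat > meas.py <<'E'
from h import *
from scipy.optimize import least_squares
c30,s30=np.cos(np.pi/6),np.sin(np.pi/6)
def pts(n,box,zlo,zhi,i=0):
    a,b,c,e=box; q=cloud(load(n,i))[b:e,a:c].reshape(-1,3); return q[(q[:,2]>zlo)&(q[:,2]<zhi)]
def circ(q,r,c0):  # outer silhouette-free: fit centre so that pts lie on ring of mean radius r
    f=least_squares(lambda p:np.hypot(*(q[:,:2]-p).T)-r,c0,loss="soft_l1",f_scale=.001); return f.x,np.sqrt(np.mean(f.fun**2))
if __name__=="__main__":
    for n,b in (("top",(385,245,440,290)),("side",(245,330,285,385))):
        q=pts(n,b,.094,.106); print(n,"spring top",circ(q,.0188,[.475,-.27]),len(q),np.median(q[:,2]))
        q=pts(n,b,.012,.08); print("  body",circ(q,.021,[.475,-.27]),len(q))
        q=pts(n,b,-.01,.013); 
    for n,b in (("top",(160,255,190,285)),("side",(197,177,222,204))):
        q=pts(n,b,.033,.045); print(n,"cap top mid",(q.min(0)+q.max(0))/2,np.median(q,0),len(q),np.ptp(q,axis=0))
    R=[]
    for n,b in (("top",(275,170,345,245)),("side",(255,210,335,295))):
        q=pts(n,b,.118,.182); R.append(q)
    for nm,q in (("top",R[0]),("side",R[1]),("both",np.vstack(R))):
        def res(p):
            a=np.array([-s30*np.cos(p[2]),-s30*np.sin(p[2]),c30]); o=np.array([p[0],p[1],.09])
            w=q-o; return np.linalg.norm(w-np.outer(w@a,a),axis=1)-.013
        def res4(p):
            a=np.array([p[2],p[3],1]);a/=np.linalg.norm(a); w=q-np.array([p[0],p[1],.09])
            return np.linalg.norm(w-np.outer(w@a,a),axis=1)-.013
        f=least_squares(res,[.62,-.04,0],loss="soft_l1",f_scale=.001)
        g=least_squares(res4,[.62,-.04,-.5,0],loss="soft_l1",f_scale=.001)
        print(nm,"damper",f.x[:2].round(4),"yaw",np.degrees(f.x[2]).round(2),f.fun.std().round(4),len(q),"free",g.x.round(4),"lean",np.degrees(np.arctan(np.hypot(*g.x[2:]))).round(2),np.degrees(np.arctan2(-g.x[3],-g.x[2])).round(2))
    for n,uv in (("top",(390,277)),("side",(235+70/5,325+177/5))):
        z=load(n); r=z["R"].T@np.linalg.inv(z["K"])@[*uv,1]; o=-z["R"].T@z["t"]; print(n,"tail tip",o+r*(.003-o[2])/r[2])
    # stand edges check: base plate yaw
    q=pts("top",(275,170,345,245),.009,.016); print("plate",cv2.minAreaRect((q[:,:2]*1000).astype(np.float32)))
E
python3 meas.py
```

```text
top spring top (array([ 0.47426969, -0.26880087]), np.float64(0.001769694672517726)) 141 0.09917765514813512
  body (array([ 0.47355261, -0.26817869]), np.float64(0.0024246207776195783)) 198
side spring top (array([ 0.4768705 , -0.26792429]), np.float64(0.0017879407888234356)) 192 0.09965993739577439
  body (array([ 0.47730284, -0.26620822]), np.float64(0.0026631329545110014)) 383
top cap top mid [0.47728154 0.30468121 0.03773946] [0.47730856 0.30453846 0.03740456] 200 [0.03712099 0.03889675 0.00923361]
side cap top mid [0.48062081 0.30748619 0.03849908] [0.48029143 0.30344613 0.03902993] 113 [0.03856758 0.04278124 0.01048968]
top damper [ 0.6072 -0.0419] yaw -6.25 0.0006 169 free [ 0.6344 -0.0452 -0.5947  0.0673] lean 30.9 -6.45
side damper [ 0.6119 -0.0381] yaw -4.56 0.0011 257 free [ 0.6118 -0.0382 -0.5726  0.046 ] lean 29.88 -4.59
both damper [ 0.6093 -0.0398] yaw -5.87 0.0017 426 free [ 0.609  -0.04   -0.5676  0.0609] lean 29.72 -6.12
top tail tip [ 0.44660277 -0.23949886  0.003     ]
side tail tip [ 0.45106771 -0.23920681  0.003     ]
plate ((627.326171875, -43.808250427246094), (129.81837463378906, 149.68531799316406), 84.20365142822266)
```

Both views agree to about 2 mm. The poses in world coordinates:

| Item | Position (m) | Notes |
|---|---|---|
| Spring | (0.4755, -0.268) | top at 0.0995, tail heading about 133° |
| Cap | (0.479, 0.305) | top at 0.038 |
| Damper | (0.609, -0.040, 0.09) | yaw about -5.8°, matching the plate rectangle 150×130 |

I'll grip the spring along its tail line (yaw 43°).

Request:
step_arm(targets=[[1,[31,-28,2],[0,0,-0.088]],[1,[62,-57,4],[0,0,-0.176]],[1,[93,-86,6],[0,0,-0.264]],[1,[124,-115,8],[0,0,-0.352]],[1,[155,-143,10],[0,0,-0.44]],[1,[187,-172,12],[0,0,-0.528]],[1,[218,-200,14],[0,0,-0.616]],[1,[249,-229,16],[0,0,-0.704]]])

```text
time: 0.9
ee_pos: [0.4013, 0.2984, 0.2472]
tcp_rot: [-180.0, -0.0, 123.5]
wrist_force: [0.7, 0.7, -0.6]
opening: 0.0854
grasp_force: 0.0
```

Request:
step_arm(targets=[[1,[2,-38,0],[0,0,-0.088]],[1,[5,-75,0],[0,0,-0.176]],[1,[8,-112,0],[0,0,-0.264]],[1,[10,-150,0],[0,0,-0.352]],[1,[12,-188,0],[0,0,-0.44]],[1,[15,-225,0],[0,0,-0.528]],[1,[18,-262,0],[0,0,-0.616]],[1,[20,-300,0],[0,0,-0.704]]])

```text
time: 1.7
ee_pos: [0.4201, -0.0017, 0.2471]
tcp_rot: [-180.0, -0.0, 83.2]
wrist_force: [0.2, 0.4, -0.6]
opening: 0.0853
grasp_force: 0.0
```

Request:
step_arm(targets=[[1,[9,-38,0],[0,0,-0.1]],[1,[18,-76,0],[0,0,-0.2]],[1,[27,-115,0],[0,0,-0.3]],[1,[36,-153,0],[0,0,-0.4]],[1,[45,-191,0],[0,0,-0.5]],[1,[55,-230,0],[0,0,-0.6]],[1,[55,-268,0],[0,0,-0.704]],[1,[55,-268,0],[0,0,-0.704]]])

```text
time: 2.5
ee_pos: [0.475, -0.2718, 0.2457]
tcp_rot: [-179.9, 0.1, 42.6]
wrist_force: [-0.4, 0.4, -0.2]
opening: 0.0858
grasp_force: 0.0
```

```bash
python3 -c "
from workcell import bot
o=bot.get_obs();print(o['q'].round(1),o['ee_pos'],o['tcp_rot'])"
```

```text
[-29.8   5.1  11.8  96.8  -0.  107.6] [ 0.475001   -0.27178349  0.24574425] [-1.79915363e+02  7.35894579e-02  4.26215365e+01]
```

The half-turn relation is yaw = q1+180−q6, so for the later −139° twist I need the other half-turn grasp (yaw 223°, q6≈-72).

Request:
step_arm(targets=[[1,[0,0,-4],[0,0,0.131]],[1,[0,0,-8],[0,0,0.262]],[1,[0,0,-12],[0,0,0.393]],[1,[0,0,-16],[0,0,0.524]],[1,[0,0,-20],[0,0,0.655]],[1,[0,0,-24],[0,0,0.786]],[1,[0,0,-27],[0,0,0.917]],[1,[0,0,-30],[0,0,1.047]]])

```text
time: 3.3
ee_pos: [0.4752, -0.2677, 0.2169]
tcp_rot: [-180.0, -0.0, 103.4]
wrist_force: [0.1, 0.1, 0.2]
opening: 0.0854
grasp_force: 0.0
```

Request:
step_arm(targets=[[1,[0,0,-4],[0,0,0.131]],[1,[0,0,-8],[0,0,0.262]],[1,[0,0,-12],[0,0,0.393]],[1,[0,0,-16],[0,0,0.524]],[1,[0,0,-20],[0,0,0.655]],[1,[0,0,-24],[0,0,0.786]],[1,[0,0,-27],[0,0,0.917]],[1,[0,0,-30],[0,0,1.047]]])

```text
time: 4.1
ee_pos: [0.4752, -0.2677, 0.1869]
tcp_rot: [180.0, -0.0, 163.4]
wrist_force: [-0.5, 1.0, 0.6]
opening: 0.0848
grasp_force: 0.0
```

Request:
step_arm(targets=[[1,[0,0,-4],[0,0,0.131]],[1,[0,0,-8],[0,0,0.262]],[1,[0,0,-12],[0,0,0.393]],[1,[0,0,-16],[0,0,0.524]],[1,[0,0,-20],[0,0,0.655]],[1,[0,0,-20],[0,0,0.786]],[1,[0,0,-20],[0,0,0.917]],[1,[0,0,-20],[0,0,1.047]]])

```text
time: 4.9
ee_pos: [0.4752, -0.2677, 0.167]
tcp_rot: [180.0, -0.0, -136.7]
wrist_force: [-0.2, -0.5, 0.4]
opening: 0.0853
grasp_force: 0.0
```

Request:
step_arm(targets=[[1,[0,0,0],[0,0,0]],[1,[0,0,0],[0,0,0]]])

```text
time: 5.1
ee_pos: [0.4753, -0.2679, 0.1672]
tcp_rot: [180.0, -0.0, -137.2]
wrist_force: [-0.3, 0.4, 0.2]
opening: 0.0855
grasp_force: 0.0
```

```bash
python3 -c "
from workcell import bot
o=bot.get_obs();print(o['q'].round(1),o['ee_pos'],o['tcp_rot'])"
```

```text
[-29.4   3.5   1.5  87.9   0.  -72.2] [ 0.4753051  -0.26789485  0.1671607 ] [ 1.79981177e+02 -3.11247319e-04 -1.37199452e+02]
```

Request:
step_arm(targets=[[1,[0,0,-20],[0,0,0]],[1,[0,0,-40],[0,0,0]],[1,[0,0,-60],[0,0,0]],[1,[0,0,-80],[0,0,0]],[1,[0,0,-95],[0,0,0]],[1,[0,0,-103],[0,0,0]],[1,[0,0,-103],[0,0,0]],[0.6,[0,0,-103],[0,0,0]]])

```text
time: 5.9
ee_pos: [0.4756, -0.2684, 0.065]
tcp_rot: [-180.0, 0.0, -137.0]
wrist_force: [-0.1, -0.1, 0.1]
opening: 0.0732
grasp_force: 0.0
```

Request:
step_arm(targets=[[0.45,[0,0,0],[0,0,0]],[0.4,[0,0,0],[0,0,0]],[0.35,[0,0,0],[0,0,0]],[0.3,[0,0,0],[0,0,0]],[0.3,[0,0,0],[0,0,0]]], force=60)

```text
time: 6.4
ee_pos: [0.4758, -0.2685, 0.0653]
tcp_rot: [-179.9, 0.0, -137.0]
wrist_force: [0.9, 0.2, 4.9]
opening: 0.0416
grasp_force: 60.0
```

```bash
python3 - <<'E'
from workcell import bot
import numpy as np,cv2
for n in("side","top"):
    im,d=bot.camera(n); np.savez(f"{n}1.npz",im=im,d=d,**bot.camera_params(n))
S=np.load("side1.npz")["im"][290:410,200:330,::-1];T=np.load("top1.npz")["im"][200:320,340:470,::-1]
cv2.imwrite("pics/grasp1.png",cv2.resize(np.hstack([S,T]),(780,360),interpolation=cv2.INTER_CUBIC))
E
```

```text
(no output)
```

View pics/grasp1.png

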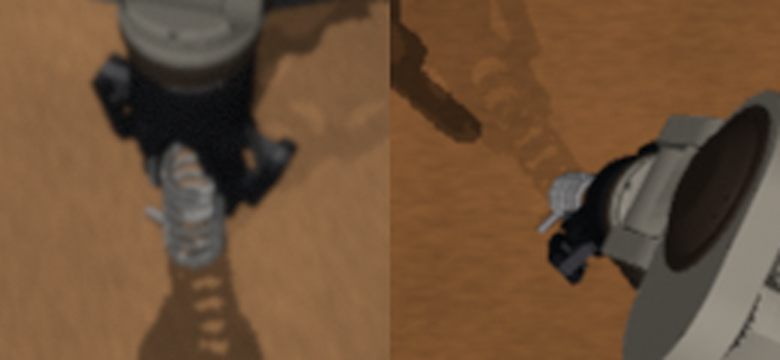

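The spring is held upright between the pads with its tail free, at about crop px (155,213). Opening is 41.6 mm and the grip is 60 N. I'll lift, twist −139°, then look at it before tilting.

Request:
step_arm(targets=[[0.3,[0,0,6],[0,0,0]],[0.3,[0,0,20],[0,0,0]],[0.3,[0,0,42],[0,0,-0.05]],[0.3,[0,0,70],[0,0,-0.12]],[0.3,[0,0,100],[0,0,-0.2]],[0.3,[0,0,130],[0,0,-0.3]],[0.3,[0,0,158],[0,0,-0.4]],[0.3,[0,0,185],[0,0,-0.505]]])

```text
time: 7.3
ee_pos: [0.4751, -0.2681, 0.2515]
tcp_rot: [-180.0, 0.0, -166.2]
wrist_force: [0.6, -0.3, -2.4]
opening: 0.0415
grasp_force: 60.9
```

Request:
step_arm(targets=[[0.3,[-6,10,4],[0,0,-0.12]],[0.3,[-12,22,8],[0,0,-0.24]],[0.3,[-18,36,12],[0,0,-0.36]],[0.3,[-25,50,16],[0,0,-0.48]],[0.3,[-32,64,20],[0,0,-0.6]],[0.3,[-38,78,24],[0,0,-0.72]],[0.3,[-44,90,27],[0,0,-0.84]],[0.3,[-50,100,30],[0,0,-0.96]]])

```text
time: 8.1
ee_pos: [0.4248, -0.1675, 0.2804]
tcp_rot: [180.0, 0.0, 138.8]
wrist_force: [-0.4, 0.5, -1.8]
opening: 0.0416
grasp_force: 61.1
```

Request:
step_arm(targets=[[0.3,[0,5,0],[0,0,-0.12]],[0.3,[0,10,0],[0,0,-0.24]],[0.3,[0,15,0],[0,0,-0.36]],[0.3,[0,20,0],[0,0,-0.48]],[0.3,[0,20,0],[0,0,-0.6]],[0.3,[0,20,0],[0,0,-0.72]],[0.3,[0,20,0],[0,0,-0.84]],[0.3,[0,20,0],[0,0,-0.96]]])

```text
time: 8.9
ee_pos: [0.4251, -0.1481, 0.2802]
tcp_rot: [180.0, 0.0, 83.8]
wrist_force: [-0.4, -0.3, -0.9]
opening: 0.0415
grasp_force: 61.1
```

Request:
step_arm(targets=[[0.3,[0,0,0],[-0.007,-0.065,0]],[0.3,[0,0,0],[-0.013,-0.13,0]],[0.3,[0,0,0],[-0.02,-0.195,0]],[0.3,[0,0,0],[-0.026,-0.26,0]],[0.3,[0,0,0],[-0.033,-0.325,0]],[0.3,[0,0,0],[-0.04,-0.39,0]],[0.3,[0,0,0],[-0.046,-0.455,0]],[0.3,[0,0,0],[-0.053,-0.521,0]]])

```text
time: 9.7
ee_pos: [0.4249, -0.148, 0.2803]
tcp_rot: [149.8, -0.1, 84.1]
wrist_force: [0.7, 0.7, -1.6]
opening: 0.0417
grasp_force: 61.4
```

```bash
cat > st.py <<'E'
from workcell import bot
import numpy as np
from scipy.spatial.transform import Rotation as Ro
def state():
    o=bot.get_obs(); R=Ro.from_euler("xyz",o["tcp_rot"],degrees=True); return o,o["ee_pos"],R
def damper(o=(.609,-.040,.09),psi=-5.85):
    return np.array(o),(Ro.from_euler("z",psi,degrees=True)*Ro.from_euler("y",-30,degrees=True))
E
python3 - <<'E'
from st import *
o,p,R=state(); D,RD=damper()
print(o["q"].round(1),p,R.as_matrix().round(3).tolist(),RD.as_matrix().round(3).tolist(),o["opening"],o["wrist_force"])
Rt=Ro.from_matrix(np.column_stack([np.cross(RD.apply([1,0,0]),-RD.apply([0,0,1])),RD.apply([1,0,0]),-RD.apply([0,0,1])]))
print("turn left",(Rt*R.inv()).as_rotvec().round(4)); 
for s in(.160,.144,0): print(s,((D+RD.apply([0,0,s+.065])-p)*1000).round(1))
import cv2
for n in("side","top"):
    im,d=bot.camera(n); np.savez(f"{n}2.npz",im=im,d=d,**bot.camera_params(n))
S=np.load("side2.npz")["im"][150:390,120:400,::-1];T=np.load("top2.npz")["im"][130:370,240:520,::-1]
cv2.imwrite("pics/tilt2.png",cv2.resize(np.hstack([S,T]),(800,343),interpolation=cv2.INTER_CUBIC))
E
```

```text
[-25.3 -37.  -23.3  74.9   9.6  73.1] [ 0.42489058 -0.14804282  0.28029202] [[0.103, 0.86, 0.5], [0.995, -0.09, -0.051], [0.001, 0.503, -0.864]] [[0.862, 0.102, -0.497], [-0.088, 0.995, 0.051], [0.5, 0.0, 0.866]] 0.04167164214384905 [ 0.73293136  0.65023616 -1.56116133]
turn left [-0.0006  0.0032  0.0015]
0.16 [ 72.2 119.5   4.6]
0.144 [ 80.2 118.7  -9.3]
0 [ 151.8  111.4 -134. ]
```

View pics/tilt2.png

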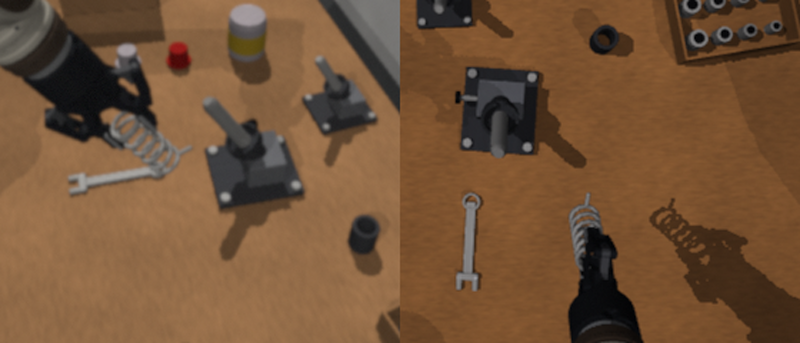

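The spring is tilted parallel to the rod with its tail on the upper side, at crop px (187,150) side and (588,198) top. I'll move to the pre-insert pose and compare spring and rod axes in the same images, so the camera bias cancels.

Request:
step_arm(targets=[[0.3,[4,8,1],[0,0,0]],[0.3,[13,23,1],[0,0,0]],[0.3,[25,42,2],[0,0,0]],[0.3,[38,63,3],[0,0,0]],[0.3,[50,84,4],[0,0.001,0]],[0.3,[61,102,4],[0,0.002,0.001]],[0.3,[68,114,5],[0,0.003,0.001]],[0.3,[72,119.5,5],[0,0.003,0.001]]])

```text
time: 10.6
ee_pos: [0.4982, -0.0269, 0.2844]
tcp_rot: [150.3, -0.0, 84.2]
wrist_force: [0.0, 0.8, -1.6]
opening: 0.0414
grasp_force: 61.7
```

Request:
step_arm(targets=[[0.3,[0,0,0],[0,0,0]],[0.3,[0,0,0],[0,0,0]],[0.3,[0,0,0],[0,0,0]]])

```text
time: 10.9
ee_pos: [0.4972, -0.0292, 0.2844]
tcp_rot: [150.2, -0.0, 84.1]
wrist_force: [-0.0, -0.3, -1.8]
opening: 0.0418
grasp_force: 61.7
```

```bash
cat > fit.py <<'E'
import sys; from st import *; from h import *
from scipy.optimize import least_squares
i=int(sys.argv[1]); L=.065; o,p,R=state(); D,RD=damper()
for n in("side","top"):
    im,d=bot.camera(n); np.savez(f"{n}{i}.npz",im=im,d=d,**bot.camera_params(n))
o,p,R=state()
def fit(q,r,a):
    def res(x):
        w=q-x[:3]*[1,1,0]-[0,0,0]; v=RD.apply([x[2],x[3],1]); v/=np.linalg.norm(v); w=(q-RDo)-RD.apply([x[0],x[1],0]); return np.linalg.norm(w-np.outer(w@v,v),axis=1)-r
    f=least_squares(res,np.zeros(4),loss="soft_l1",f_scale=.001,bounds=([-.02,-.02,-.15,-.15],[.02,.02,.15,.15])); return f.x,np.sqrt(np.mean(f.fun**2)),len(q)
RDo=D
s0=float(sys.argv[2]) # nominal spring origin along rod
for n in("side","top"):
    P=cloud(load(n,i)).reshape(-1,3); dv=load(n,i)["d"].reshape(-1)>0; P=P[dv]; l=RD.inv().apply(P-D); rr=np.hypot(l[:,0],l[:,1])
    rod=P[(l[:,2]>.025)&(l[:,2]<min(.114,s0-.008))&(rr<.025)]
    RDo=D; f=fit(rod,.013,0)
    print(n,"rod  xy@80 mm",((f[0][:2]+.08*f[0][2:])*1000).round(2),"slope",f[0][2:].round(4),f[1:])
    sp=P[(l[:,2]>s0+.008)&(l[:,2]<s0+.055)&(rr<.035)&(rr>.012)]
    RDo=D+RD.apply([0,0,s0]); f=fit(sp,.021,0)
    print(n,"spring xy@0,@50",(f[0][:2]*1000).round(2),((f[0][:2]+.05*f[0][2:])*1000).round(2),"slope",f[0][2:].round(4),f[1:])
    tl=l[(rr>.026)&(rr<.046)&(abs(l[:,2]-s0-.003)<.008)]; print("  tail",len(tl),np.degrees(np.arctan2(np.median(tl[:,1]),np.median(tl[:,0]))) if len(tl) else "", (np.median(tl,0)*1000).round(1) if len(tl) else "")
print("tcp in damper mm",(RD.inv().apply(p-D)*1000).round(2),o["wrist_force"].round(1),o["time"],o["q"].round(1))
v=load("side",i)["im"]
E
python3 fit.py 3 .16
```

```text
side rod  xy@80 mm [2.31 1.41] slope [-0.0003 -0.0042] (np.float64(0.001059114718124708), 306)
side spring xy@0,@50 [0.32 0.32] [ 0.67 -0.01] slope [ 0.0071 -0.0067] (np.float64(0.002587595656437763), 241)
  tail 18 -3.490248709030627 [ 32.6  -2.  163.6]
top rod  xy@80 mm [-1.35 -1.84] slope [-0.0028  0.0042] (np.float64(0.0006383596372718305), 209)
top spring xy@0,@50 [-4.62 -2.88] [-3.62 -2.68] slope [0.0199 0.0041] (np.float64(0.001844853677164773), 182)
  tail 17 -6.378834570682309 [ 33.8  -3.8 164.9]
tcp in damper mm [-1.2000e-01 -7.6000e-01  2.2454e+02] [-0.7 -0.5 -2.7] 11.0 [ -2.4 -31.1 -19.8  71.5  -1.7  93.1]
```

Both views agree that the spring must shift about +2.6 mm in damper x and +1.0 mm in damper y. The tail is within 3° of the gap. I'll correct that and start threading.

Request:
step_arm(targets=[[0.3,[2,0.5,1],[-0.01,0.001,0.018]],[0.3,[2.4,0.8,1.3],[-0.02,0.002,0.035]],[0.3,[5,0.6,-3],[-0.02,0.002,0.035]],[0.3,[8,0.3,-8],[-0.02,0.002,0.035]],[0.3,[11,0,-13],[-0.02,0.002,0.035]],[0.3,[13,-0.2,-17],[-0.02,0.002,0.035]],[0.3,[14.8,-0.4,-20.4],[-0.02,0.002,0.035]],[0.3,[14.8,-0.4,-20.4],[-0.02,0.002,0.035]]])

```text
time: 11.8
ee_pos: [0.5121, -0.0291, 0.263]
tcp_rot: [150.2, 1.1, 86.1]
wrist_force: [0.2, -0.3, -2.3]
opening: 0.0417
grasp_force: 61.7
```

Request:
step_arm(targets=[[0.3,[1.5,-0.15,-2.6],[0,0,0]],[0.3,[3,-0.3,-5.2],[0,0,0]],[0.3,[4.5,-0.45,-7.8],[0,0,0]],[0.3,[6,-0.6,-10.4],[0,0,0]],[0.3,[7.5,-0.75,-13],[0,0,0]],[0.3,[8.9,-0.9,-15.6],[0,0,0]],[0.3,[8.9,-0.9,-15.6],[0,0,0]]])

```text
time: 12.5
ee_pos: [0.521, -0.03, 0.2477]
tcp_rot: [150.2, 1.1, 86.1]
wrist_force: [0.3, -0.0, -1.8]
opening: 0.0414
grasp_force: 61.7
```

```bash
python3 fit.py 4 .116; python3 -c "
import numpy as np,cv2
S=np.load('side4.npz')['im'][150:300,170:370,::-1];T=np.load('top4.npz')['im'][140:290,220:420,::-1]
cv2.imwrite('pics/ins4.png',cv2.resize(np.hstack([S,T]),(800,300),interpolation=cv2.INTER_CUBIC))"
```

```text
side rod  xy@80 mm [2.22 1.66] slope [0.0017 0.002 ] (np.float64(0.0009935097942444608), 283)
side spring xy@0,@50 [2.01 1.34] [3.47 1.76] slope [0.0291 0.0085] (np.float64(0.002732403076924443), 235)
  tail 21 1.0366407864632676 [ 34.7   0.6 120.4]
top rod  xy@80 mm [-1.31 -1.78] slope [0.0034 0.0014] (np.float64(0.0006825102199906522), 146)
top spring xy@0,@50 [-1.9  -1.42] [-1.45 -0.88] slope [0.009  0.0108] (np.float64(0.0020237295084015172), 169)
  tail 17 -1.1209295874305643 [ 34.1  -0.7 121.9]
tcp in damper mm [  2.44   0.94 181.28] [-0.1  0.7 -0.7] 12.6 [ -2.4 -28.9 -22.6  66.5  -1.7  90.8]
```

View pics/ins4.png

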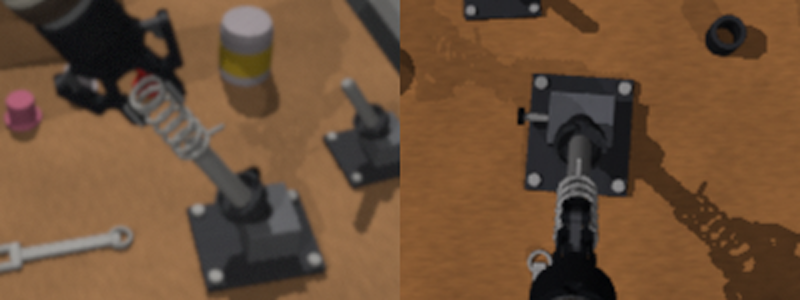

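The spring's tail end is over the rod tip at crop px (200,150) side and (578,180) top, aligned within 0.5 mm. The tail is on the gap side and there's no contact force. I'll lower it along the rod.

Request:
step_arm(targets=[[0.3,[2,-0.2,-3.5],[0,0,0]],[0.3,[4,-0.4,-7],[0,0,0]],[0.3,[6,-0.6,-10.4],[0,0,0]],[0.3,[8,-0.8,-13.9],[0,0,0]],[0.3,[9.9,-1,-17.3],[0,0,0]],[0.3,[11.9,-1.2,-20.8],[0,0,0]],[0.3,[13.9,-1.4,-24.2],[0,0,0]],[0.3,[15.9,-1.6,-27.7],[0,0,0]]])

```text
time: 13.4
ee_pos: [0.5371, -0.0316, 0.2203]
tcp_rot: [150.2, 1.1, 86.1]
wrist_force: [0.4, 0.5, -1.3]
opening: 0.0414
grasp_force: 61.7
```

```bash
python3 fit.py 5 .084
```

```text
side rod  xy@80 mm [2.27 1.64] slope [-0.0046  0.0076] (np.float64(0.0010671991573004455), 169)
side spring xy@0,@50 [-0.17  5.43] [3.69 1.38] slope [ 0.0773 -0.0809] (np.float64(0.003480548708556769), 228)
  tail 20 0.38826384388693086 [34.5  0.2 88.5]
top rod  xy@80 mm [-1.2  -1.43] slope [0.0068 0.0126] (np.float64(0.0005429030500951483), 67)
top spring xy@0,@50 [-3.53 -0.58] [-1.11 -1.08] slope [ 0.0484 -0.0099] (np.float64(0.001737003797839296), 144)
  tail 17 -1.195623510127657 [34.5 -0.7 88.7]
tcp in damper mm [  2.06   0.94 148.66] [ 0.5  0.3 -2.5] 13.5 [ -2.5 -27.2 -24.7  62.8  -1.6  90.6]
```

Request:
step_arm(targets=[[0.3,[2.2,-0.2,-3.5],[0,0,0]],[0.3,[4.2,-0.4,-7],[0,0,0]],[0.3,[6.2,-0.6,-10.4],[0,0,0]],[0.3,[8.2,-0.8,-13.9],[0,0,0]],[0.3,[10.1,-1,-17.3],[0,0,0]],[0.3,[12.1,-1.2,-20.8],[0,0,0]],[0.3,[14.1,-1.4,-24.2],[0,0,0]],[0.3,[16.1,-1.6,-27.7],[0,0,0]]])

```text
time: 14.3
ee_pos: [0.5532, -0.0333, 0.1926]
tcp_rot: [150.2, 1.1, 86.1]
wrist_force: [-0.7, -0.0, -2.0]
opening: 0.0416
grasp_force: 61.7
```

Request:
step_arm(targets=[[0.3,[2,-0.2,-3.5],[0,0,0]],[0.3,[4,-0.4,-7],[0,0,0]],[0.3,[6,-0.6,-10.4],[0,0,0]],[0.3,[8,-0.8,-13.9],[0,0,0]],[0.3,[9.9,-1,-17.3],[0,0,0]],[0.3,[11.9,-1.2,-20.8],[0,0,0]],[0.3,[13.9,-1.4,-24.2],[0,0,0]],[0.3,[13.9,-1.4,-24.2],[0,0,0]]])

```text
time: 15.1
ee_pos: [0.5669, -0.0346, 0.1679]
tcp_rot: [150.2, 1.1, 86.1]
wrist_force: [-0.7, 0.1, -1.5]
opening: 0.0413
grasp_force: 61.7
```

```bash
python3 fit.py 6 .010|egrep "tail|tcp"
```

```text
tail 99 -57.0004410540295 [ 12.6 -19.4   9. ]
  tail 102 -51.12413407721638 [ 12.4 -15.4   9.4]
tcp in damper mm [ 2.6   1.05 89.26] [ 0.7 -1.1 -1. ] 15.2 [ -2.7 -23.2 -27.7  55.7  -1.5  90.4]
  return _methods._mean(a, axis=axis, dtype=dtype,
  ret = ret.dtype.type(ret / rcount)
```

No force so far and the spring foot is about 24 mm above the seat. I'll descend slowly into the cup.

Request:
step_arm(targets=[[0.3,[1.2,-0.1,-2.2],[0,0,0]],[0.3,[2.5,-0.2,-4.3],[0,0,0]],[0.3,[3.7,-0.4,-6.5],[0,0,0]],[0.3,[5,-0.5,-8.7],[0,0,0]],[0.3,[6.2,-0.6,-10.8],[0,0,0]],[0.3,[7.5,-0.8,-13],[0,0,0]],[0.3,[8.5,-0.9,-14.7],[0,0,0]],[0.3,[8.5,-0.9,-14.7],[0,0,0]]])

```text
time: 16.0
ee_pos: [0.5754, -0.0356, 0.1535]
tcp_rot: [150.2, 1.1, 86.1]
wrist_force: [0.0, 0.2, -1.5]
opening: 0.0419
grasp_force: 61.7
```

```bash
python3 fit.py 7 .010 2>/dev/null|egrep "tcp"
```

```text
tcp in damper mm [ 2.66  1.   72.28] [-0.1  0.1 -2. ] 16.1 [ -2.8 -21.8 -28.4  53.6  -1.5  90.4]
```

Request:
step_arm(targets=[[0.3,[0.7,-0.1,-1.3],[0,0,0]],[0.3,[1.5,-0.2,-2.6],[0,0,0]],[0.3,[2,-0.2,-3.5],[0,0,0]],[0.3,[2.5,-0.3,-4.3],[0,0,0]]])

```text
time: 16.5
ee_pos: [0.578, -0.0358, 0.1496]
tcp_rot: [150.2, 1.1, 86.1]
wrist_force: [-0.2, -1.2, -0.8]
opening: 0.0414
grasp_force: 61.7
```

Request:
step_arm(targets=[[0.3,[0.3,0,-0.5],[0,0,0]],[0.3,[0.5,0,-0.9],[0,0,0]],[0.3,[0.7,0,-1.3],[0,0,0]]])

```text
time: 16.8
ee_pos: [0.5787, -0.0358, 0.1484]
tcp_rot: [150.2, 1.1, 86.1]
wrist_force: [0.1, -0.8, -1.9]
opening: 0.0416
grasp_force: 61.7
```

```bash
python3 fit.py 8 .010 2>/dev/null|egrep "tcp";  python3 -c "
import numpy as np,cv2
S=np.load('side8.npz')['im'][190:310,230:350,::-1];T=np.load('top8.npz')['im'][140:260,240:360,::-1]
cv2.imwrite('pics/ins8.png',cv2.resize(np.hstack([S,T]),(800,400),interpolation=cv2.INTER_CUBIC))"
```

```text
tcp in damper mm [ 2.63  1.03 65.82] [-0.3 -0.5 -1.9] 16.9 [ -2.8 -21.3 -28.7  52.9  -1.5  90.4]
```

View pics/ins8.png

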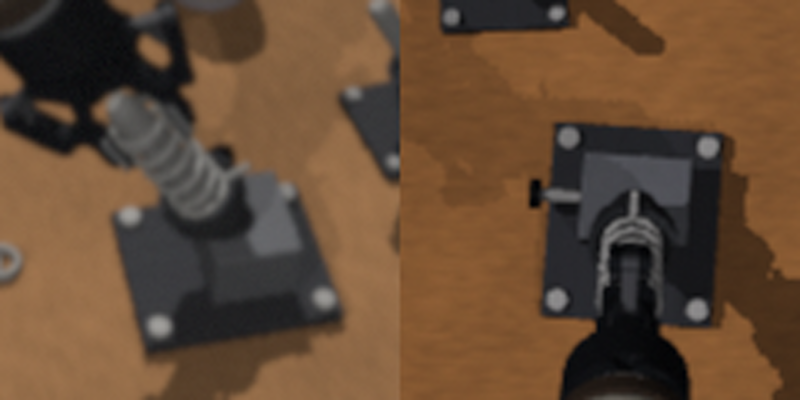

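The spring sits in the cup region with its tail over the gap, crop px (237,172) side and (634,205) top. There's still no contact, so I'll go on in 0.8 mm steps until the force rises.

Request:
step_arm(targets=[[0.3,[0.4,0,-0.7],[0,0,0]],[0.3,[0.8,-0.1,-1.4],[0,0,0]],[0.3,[0.8,-0.1,-1.4],[0,0,0]]])

```text
time: 17.2
ee_pos: [0.5794, -0.0359, 0.1473]
tcp_rot: [150.2, 1.1, 86.1]
wrist_force: [-4.6, 1.3, 1.1]
opening: 0.0415
grasp_force: 62.2
```

Request:
step_arm(targets=[[0.3,[0.4,0,-0.7],[0,0,0]],[0.3,[0.8,-0.1,-1.4],[0,0,0]],[0.3,[0.8,-0.1,-1.4],[0,0,0]]])

```text
time: 17.5
ee_pos: [0.5797, -0.0359, 0.1473]
tcp_rot: [150.2, 1.1, 86.1]
wrist_force: [-20.5, 3.5, 15.5]
opening: 0.0418
grasp_force: 64.0
```

```bash
python3 fit.py 9 .010 2>/dev/null|egrep "tcp"
```

```text
tcp in damper mm [ 3.11  1.05 64.41] [-20.4   1.1  15. ] 17.6 [ -2.8 -21.2 -28.7  52.6  -1.5  90.4]
```

Contact came at TCP 64.4 mm along the rod, against the expected 65 for fully seated. On the rim it would have stopped near 75, so the spring is down. I'll relieve the force, release and retreat along the rod.

Request:
step_arm(targets=[[0.3,[-0.8,0.1,1.2],[0,0,0]],[0.55,[-0.8,0.1,1.2],[0,0,0]],[0.7,[-0.8,0.1,1.2],[0,0,0]],[0.9,[-0.8,0.1,1.2],[0,0,0]],[1,[-0.8,0.1,1.2],[0,0,0]],[1,[-0.8,0.1,1.2],[0,0,0]],[1,[-0.8,0.1,1.2],[0,0,0]]])

```text
time: 18.3
ee_pos: [0.5795, -0.0359, 0.1467]
tcp_rot: [150.2, 1.1, 86.1]
wrist_force: [0.4, 0.6, -0.0]
opening: 0.0853
grasp_force: 0.0
```

Request:
step_arm(targets=[[1,[-3,0.3,5],[0,0,0]],[1,[-8,0.8,14],[0,0,0]],[1,[-14,1.4,24],[0,0,0]],[1,[-21,2.1,37],[0,0,0]],[1,[-28,2.8,49],[0,0,0]],[1,[-35,3.5,61],[0,0,0]],[1,[-42,4.2,73],[0,0,0]],[1,[-50,5,87],[0,0,0]]])

```text
time: 19.1
ee_pos: [0.5287, -0.0309, 0.2347]
tcp_rot: [150.2, 1.1, 86.1]
wrist_force: [-0.7, 0.0, -0.3]
opening: 0.0856
grasp_force: 0.0
```

```bash
python3 - <<'E'
from st import *; from h import *
for n in("side","top"):
    im,d=bot.camera(n); np.savez(f"{n}10.npz",im=im,d=d,**bot.camera_params(n))
D,RD=damper();o,p,R=state()
for n in("side","top"):
    P=cloud(load(n,10)).reshape(-1,3);P=P[load(n,10)["d"].reshape(-1)>0]; l=RD.inv().apply(P-D); rr=np.hypot(l[:,0],l[:,1])
    r=l[(rr<.03)&(l[:,2]>.05)]; 
    top=r[(np.hypot(r[:,0],r[:,1])>.0185)]; print(n,"spring top s",np.percentile(top[:,2],[80,90,95,98,100]).round(4)); 
    e=r[np.hypot(r[:,0],r[:,1])<.008]; print("rod end",np.percentile(e[:,2],[50,90,98]).round(4))
print((RD.inv().apply(p-D)*1000).round(1),o["q"].round(1),p,o["tcp_rot"],o["time"])
S=load('side',10)['im'][190:310,230:350,::-1];T=load('top',10)['im'][140:260,240:360,::-1]
cv2.imwrite('pics/rel10.png',cv2.resize(np.hstack([S,T]),(800,400),interpolation=cv2.INTER_CUBIC))
E
```

```text
side spring top s [0.6468 0.6523 0.6558 0.6567 0.658 ]
rod end [0.2471 0.6438 0.6442]
top spring top s [0.2705 0.2731 0.3258 0.3326 0.3336]Traceback (most recent call last):
  File "<stdin>", line 9, in <module>
    return _quantile_unchecked(
        a, q, axis, out, overwrite_input, method, keepdims, weights)
    return _ureduce(a,
                    func=_quantile_ureduce_func,
    ...<5 lines>...
                    overwrite_input=overwrite_input,
                    method=method)
    r = func(a, **kwargs)
    result = _quantile(arr,
                       quantiles=q,
    ...<2 lines>...
                       out=out,
                       weights=wgt)
    slices_having_nans = np.isnan(arr[-1, ...])
                                  ~~~^^^^^^^^^
IndexError: index -1 is out of bounds for axis 0 with size 0
```

The fit script needed an upper bound, so I'll check the spring once the arm is out of view. Meanwhile I'll go to the silver cap, closing along y to stay clear of the pink and red caps.

Request:
step_arm(targets=[[1,[-8,4,10],[0.007,0.065,0]],[1,[-16,8,20],[0.013,0.13,0]],[1,[-24,12,25],[0.02,0.195,0]],[1,[-32,16,30],[0.026,0.26,0]],[1,[-40,20,33],[0.033,0.325,0]],[1,[-48,24,36],[0.04,0.39,0]],[1,[-55,28,38],[0.046,0.455,0]],[1,[-60,30,40],[0.053,0.521,0]]])

```text
time: 20.0
ee_pos: [0.4693, -0.0007, 0.2737]
tcp_rot: [-179.7, -0.0, 86.4]
wrist_force: [0.9, -0.2, -0.7]
opening: 0.0853
grasp_force: 0.0
```

Request:
step_arm(targets=[[1,[0,20,0],[0,0,0.1]],[1,[0,40,0],[0,0,0.2]],[1,[0,60,0],[0,0,0.3]],[1,[0,80,0],[0,0,0.4]],[1,[0,100,0],[0,0,0.5]],[1,[0,120,0],[0,0,0.6]],[1,[0,140,0],[0,0,0.7]],[1,[0,160,0],[0,0,0.8]]])

```text
time: 20.8
ee_pos: [0.4695, 0.1599, 0.2732]
tcp_rot: [-179.8, -0.0, 132.5]
wrist_force: [0.0, -0.3, 0.1]
opening: 0.0855
grasp_force: 0.0
```

Request:
step_arm(targets=[[1,[2,20,-15],[0,0,0.1]],[1,[4,40,-30],[0,0,0.2]],[1,[5,60,-50],[0,0,0.3]],[1,[6,80,-70],[0,0,0.4]],[1,[7,100,-90],[0,0,0.5]],[1,[8,120,-110],[0,0,0.6]],[1,[9,140,-130],[0,0,0.7]],[1,[10,146,-150],[0,0,0.77]]])

```text
time: 21.6
ee_pos: [0.4792, 0.3066, 0.122]
tcp_rot: [-179.8, -0.1, 176.7]
wrist_force: [-0.2, -0.6, -0.8]
opening: 0.0851
grasp_force: 0.0
```

Request:
step_arm(targets=[[1,[0,0,0],[0,0,0]],[1,[0,0,0],[0,0,0]]])

```text
time: 21.8
ee_pos: [0.4792, 0.3048, 0.1236]
tcp_rot: [-179.8, -0.1, 176.3]
wrist_force: [0.0, 0.2, 0.5]
opening: 0.0855
grasp_force: 0.0
```

```bash
python3 - <<'E'
from st import *; from h import *
for n in("side","top"):
    im,d=bot.camera(n); np.savez(f"{n}10.npz",im=im,d=d,**bot.camera_params(n))
D,RD=damper();o,p,R=state()
for n in("side","top"):
    P=cloud(load(n,10)).reshape(-1,3);P=P[load(n,10)["d"].reshape(-1)>0]; l=RD.inv().apply(P-D); rr=np.hypot(l[:,0],l[:,1])
    r=l[(rr<.03)&(l[:,2]>.05)&(l[:,2]<.14)]; q=np.hypot(r[:,0],r[:,1])
    print(n,"spring top s",np.percentile(r[q>.0175][:,2],[80,90,95,98,100]).round(4)); 
    print("rod end",np.percentile(r[q<.010][:,2],[50,90,98]).round(4))
    tl=l[(rr>.030)&(rr<.043)&(abs(l[:,1])<.012)&(l[:,2]<.025)&(l[:,2]>-.004)&(l[:,0]>0)]; print(" tail",len(tl),np.median(tl,0).round(4))
print(o["q"].round(1),p,o["tcp_rot"],o["time"])
S=load('side',10)['im'][190:310,230:350,::-1];T=load('top',10)['im'][140:260,240:360,::-1]
cv2.imwrite('pics/rel10.png',cv2.resize(np.hstack([S,T]),(800,400),interpolation=cv2.INTER_CUBIC))
E
```

```text
side spring top s [0.0987 0.0996 0.1003 0.1009 0.103 ]
rod end [0.1213 0.1242 0.1256]
 tail 31 [0.0314 0.0022 0.0063]
top spring top s [0.1    0.1007 0.1017 0.1026 0.1046]
rod end [0.1231 0.1249 0.1256]
 tail 22 [0.0303 0.0016 0.0053]
[32.5  6.7  0.2 83.5 -0.1 36.2] [0.4799085  0.30484721 0.12499907] [-1.79874152e+02  4.51797136e-02  1.76242872e+02] 21.9
```

View pics/rel10.png

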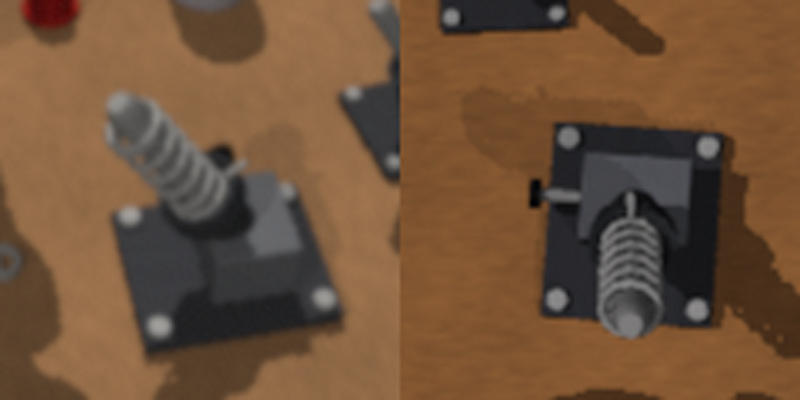

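The spring is seated: its top is at s≈100 mm, the tail lies at about 5 mm in the gap (crop px (232,168)), and the rod end is at 124 mm. The cap is next.

Request:
step_arm(targets=[[1,[-0.5,0,-20],[0,0,0]],[1,[-0.5,0,-45],[0,0,0]],[1,[-0.5,0,-70],[0,0,0]],[1,[-0.5,0,-92],[0,0,0]],[1,[-0.5,0,-106],[0,0,0]],[1,[-0.5,0,-111.5],[0,0,0]],[1,[-0.5,0,-111.5],[0,0,0]],[0.7,[-0.5,0,-111.5],[0,0,0]]])

```text
time: 22.7
ee_pos: [0.4796, 0.3054, 0.0136]
tcp_rot: [-179.9, 0.1, 176.3]
wrist_force: [0.0, 0.4, 0.8]
opening: 0.073
grasp_force: 0.0
```

Request:
step_arm(targets=[[0.5,[0,0,0],[0,0,0]],[0.4,[0,0,0],[0,0,0]],[0.3,[0,0,0],[0,0,0]],[0.3,[0,0,0],[0,0,0]],[0.3,[0,0,0],[0,0,0]]], force=50)

```text
time: 23.2
ee_pos: [0.4794, 0.3054, 0.0133]
tcp_rot: [-179.9, 0.1, 176.4]
wrist_force: [-0.0, -0.4, 5.8]
opening: 0.0387
grasp_force: 50.2
```

```bash
python3 -c "
from st import *
o,p,R=state(); print(p,o['tcp_rot'],o['wrist_force'],o['opening'])"
```

```text
[0.47944727 0.30543482 0.0133482 ] [-1.79888657e+02  5.75275527e-02  1.76366936e+02] [-0.02631843 -0.42389332  5.84004318] 0.038704096950105564
```

The cap hub is gripped, with an opening of 38.7 mm and the TCP 13.3 mm above its underside. I'll lift it, carry it back and tilt.

Request:
step_arm(targets=[[0.3,[0,0,6],[0,0,0]],[0.3,[0,0,20],[0,0,0]],[0.3,[0,0,42],[0,0,0]],[0.3,[0,0,75],[0,0,-0.06]],[0.3,[0,0,110],[0,0,-0.13]],[0.3,[0,0,145],[0,0,-0.22]],[0.3,[0,0,175],[0,0,-0.31]],[0.3,[0,-10,200],[0,0,-0.4]]])

```text
time: 24.0
ee_pos: [0.4789, 0.2956, 0.2151]
tcp_rot: [-179.9, 0.0, 153.3]
wrist_force: [1.2, 0.5, -1.8]
opening: 0.0381
grasp_force: 50.4
```

Request:
step_arm(targets=[[0.3,[-2,-15,10],[0,0,-0.07]],[0.3,[-4,-32,20],[0,0,-0.15]],[0.3,[-6,-50,30],[0,0,-0.23]],[0.3,[-9,-70,38],[0,0,-0.31]],[0.3,[-12,-90,44],[0,0,-0.38]],[0.3,[-15,-110,48],[0,0,-0.46]],[0.3,[-18,-130,50],[0,0,-0.53]],[0.3,[-20,-150,50],[0,0,-0.6]]])

```text
time: 24.8
ee_pos: [0.4586, 0.1442, 0.2637]
tcp_rot: [-179.9, -0.0, 118.9]
wrist_force: [0.6, -0.1, -0.9]
opening: 0.0383
grasp_force: 50.4
```

Request:
step_arm(targets=[[0.3,[0,-18,0],[0,0,-0.07]],[0.3,[0,-36,0],[0,0,-0.15]],[0.3,[0,-53,0],[0,0,-0.23]],[0.3,[0,-70,0],[0,0,-0.31]],[0.3,[0,-86,0],[0,0,-0.38]],[0.3,[0,-100,0],[0,0,-0.46]],[0.3,[0,-108,0],[0,0,-0.53]],[0.3,[0,-112,0],[0,0,-0.61]]])

```text
time: 25.6
ee_pos: [0.4587, 0.0323, 0.2633]
tcp_rot: [-179.9, -0.0, 83.9]
wrist_force: [-0.2, -0.2, -0.6]
opening: 0.0382
grasp_force: 50.4
```

Request:
step_arm(targets=[[0.3,[3,-3,1],[-0.007,-0.065,0]],[0.3,[7,-7,2],[-0.013,-0.13,0]],[0.3,[11,-11,3],[-0.02,-0.195,0]],[0.3,[15,-15,4],[-0.026,-0.26,0]],[0.3,[20,-20,6],[-0.033,-0.325,0]],[0.3,[24,-24,8],[-0.04,-0.39,0]],[0.3,[28,-28,9],[-0.046,-0.455,0]],[0.3,[30,-30,10],[-0.053,-0.521,0]]])

```text
time: 26.4
ee_pos: [0.4887, 0.0028, 0.2735]
tcp_rot: [150.0, -0.1, 84.1]
wrist_force: [0.3, -0.9, -0.8]
opening: 0.0382
grasp_force: 50.6
```

```bash
python3 - <<'E'
from st import *
o,p,R=state(); D,RD=damper()
Rt=Ro.from_matrix(np.column_stack([np.cross(RD.apply([1,0,0]),-RD.apply([0,0,1])),RD.apply([1,0,0]),-RD.apply([0,0,1])]))
print("turn left",(Rt*R.inv()).as_rotvec().round(4),p,o["q"].round(1),o["opening"])
print("to pre",((D+RD.apply([.0026,.001,.180])-p)*1000).round(1), (RD.inv().apply(p-D)*1000).round(1))
E
```

```text
turn left [-0.0009  0.0005  0.0005] [0.48871602 0.00277838 0.27345076] [  2.8 -32.8 -22.   71.   -4.3  97.6] 0.038212389278515266
to pre [ 33.1 -32.8 -26.3] [-15.7  30.3 220.9]
```

Request:
step_arm(targets=[[0.3,[3,-3,-2],[0,0,0]],[0.3,[8,-8,-6],[0,0,0]],[0.3,[15,-15,-12],[0,0,0]],[0.3,[22,-22,-18],[0,0,0]],[0.3,[28,-28,-22],[0,0,0]],[0.3,[33,-32.8,-26.3],[0,0,0]],[0.3,[33,-32.8,-26.3],[0,0,0]],[0.3,[33,-32.8,-26.3],[0,0,0]]])

```text
time: 27.2
ee_pos: [0.522, -0.0299, 0.2457]
tcp_rot: [150.2, -0.1, 84.1]
wrist_force: [1.1, -0.0, -1.3]
opening: 0.0381
grasp_force: 50.8
```

```bash
cat > capfit.py <<'E'
import sys; from st import *; from h import *
from scipy.optimize import least_squares
i=int(sys.argv[1]); D,RD=damper(); o,p,R=state(); s0=(RD.inv().apply(p-D))[2]-.0133
for n in("side","top"):
    im,d=bot.camera(n); np.savez(f"{n}{i}.npz",im=im,d=d,**bot.camera_params(n))
    z=load(n,i); l=RD.inv().apply((cloud(z)).reshape(-1,3)-D).reshape(*d.shape,3); l[d==0]=9
    rr=np.hypot(l[...,0],l[...,1]); 
    sat=np.ptp(im.astype(int),axis=-1); br=im.max(-1)
    rod=l[(rr<.025)&(l[...,2]>.104)&(l[...,2]<.112)]
    fl=(rr<.036)&(abs(l[...,2]-s0-.003)<.012)&(br>70)&(sat<60)
    c=l[fl]; e=c[(abs(c[:,2]-s0-.003)<.0025)]
    f=least_squares(lambda x:np.hypot(e[:,0]-x[0],e[:,1]-x[1])-.027,[0,0],loss="soft_l1",f_scale=.001)
    g=least_squares(lambda x:np.hypot(rod[:,0]-x[0],rod[:,1]-x[1])-.013,[0,0],loss="soft_l1",f_scale=.001)
    print(n,"flange",(f.x*1000).round(2),len(e),np.sqrt(np.mean(f.fun**2)).round(4),"rod@108",(g.x*1000).round(2),len(rod),g.fun.std().round(4),"flange s range",np.percentile(c[:,2],[2,98]).round(4) if len(c) else "")
o,p,R=state();print(s0,(RD.inv().apply(p-D)*1000).round(2),o["wrist_force"].round(1),o["time"])
S=load('side',i)['im'][180:285,220:340,::-1];T=load('top',i)['im'][165:270,250:370,::-1]
cv2.imwrite(f'pics/cap{i}.png',cv2.resize(np.hstack([S,T]),(800,350),interpolation=cv2.INTER_CUBIC))
E
python3 capfit.py 11
```

```text
side flange [2.86 4.91] 60 0.0028 rod@108 [2.6  1.43] 28 0.0009 flange s range [0.1664 0.18  ]
top flange [-1.31 -0.33] 38 0.0021 rod@108 [-1.33 -1.8 ] 22 0.0006 flange s range [0.1676 0.175 ]
0.16535924822489542 [  2.22   1.45 179.18] [-0.2  0.9 -1.6] 27.3
```

View pics/cap11.png

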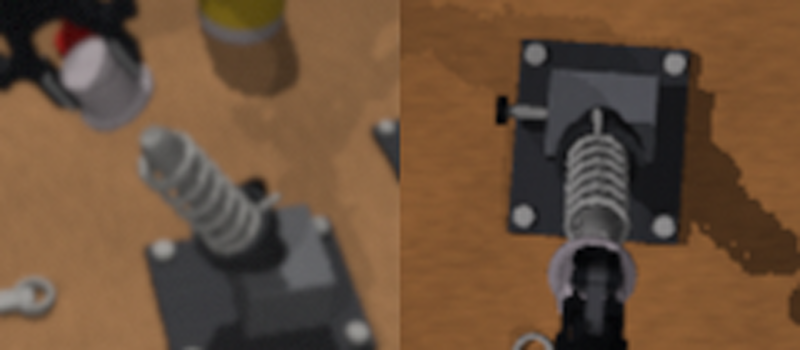

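The silver cap is held square, its flange around crop px (105,100) side and (593,275) top. x is aligned, but y sits about 2 mm too far to +y in both views. I'll shift −2 mm and lower onto the rod end.

Request:
step_arm(targets=[[0.3,[-0.1,-1,0],[0,0,0]],[0.3,[1.8,-2.2,-3.5],[0,0,0]],[0.3,[4.8,-2.5,-8.7],[0,0,0]],[0.3,[8.3,-2.8,-14.7],[0,0,0]],[0.3,[11.7,-3.2,-20.8],[0,0,0]],[0.3,[14.7,-3.5,-26],[0,0,0]],[0.3,[16.2,-3.7,-28.6],[0,0,0]],[0.3,[16.2,-3.7,-28.6],[0,0,0]]])

```text
time: 28.1
ee_pos: [0.5381, -0.0334, 0.2166]
tcp_rot: [150.2, -0.0, 84.1]
wrist_force: [0.1, 0.6, -1.3]
opening: 0.0385
grasp_force: 50.8
```

```bash
python3 capfit.py 12
```

```text
side flange [2.28 3.35] 63 0.003 rod@108 [2.63 1.36] 30 0.0012 flange s range [0.1322 0.1457]
top flange [-1.94 -1.15] 37 0.0029 rod@108 [ 0.2 -3.2] 3 0.0006 flange s range [0.1339 0.1419]
0.13194505168816686 [  2.19  -0.69 145.97] [ 0.3 -0.1 -1.6] 28.2
```

Request:
step_arm(targets=[[0.3,[1.5,-1,-1.9],[0,0,0]],[0.3,[2.8,-1.1,-4.1],[0,0,0]],[0.3,[4,-1.2,-6.3],[0,0,0]],[0.3,[5.3,-1.4,-8.5],[0,0,0]],[0.3,[6.5,-1.5,-10.6],[0,0,0]],[0.3,[6.5,-1.5,-10.6],[0,0,0]]])

```text
time: 28.8
ee_pos: [0.5446, -0.0349, 0.2062]
tcp_rot: [150.2, -0.1, 84.1]
wrist_force: [0.1, -0.7, -2.4]
opening: 0.0381
grasp_force: 50.8
```

Request:
step_arm(targets=[[0.3,[1,-0.1,-1.7],[0,0,0]],[0.3,[2,-0.2,-3.5],[0,0,0]],[0.3,[3,-0.3,-5.2],[0,0,0]],[0.3,[4,-0.4,-6.9],[0,0,0]],[0.3,[4,-0.4,-6.9],[0,0,0]]])

```text
time: 29.3
ee_pos: [0.5486, -0.0353, 0.1995]
tcp_rot: [150.2, -0.0, 84.1]
wrist_force: [-0.1, 0.1, -0.5]
opening: 0.0385
grasp_force: 50.8
```

```bash
python3 capfit.py 13
```

```text
side flange [3.43 1.89] 59 0.0029 rod@108 [0. 0.] 0 nan flange s range [0.1132 0.1264]
top flange [-0.86 -2.58] 32 0.0025 rod@108 [0. 0.] 0 nan flange s range [0.1143 0.1244]
0.11177497782957907 [  2.51  -1.53 125.38] [-0.2  0.2 -1.3] 29.4
  ret = _var(a, axis=axis, dtype=dtype, out=out, ddof=ddof,
  arrmean = um.true_divide(arrmean, div, out=arrmean,
  ret = ret.dtype.type(ret / rcount)
```

The cap is 12 mm over the rod end, centred and without force. I'll continue onto the spring.

Request:
step_arm(targets=[[0.3,[1,-0.1,-1.7],[0,0,0]],[0.3,[2,-0.2,-3.5],[0,0,0]],[0.3,[3,-0.3,-5.2],[0,0,0]],[0.3,[4,-0.4,-6.9],[0,0,0]],[0.3,[4.5,-0.4,-7.8],[0,0,0]],[0.3,[4.5,-0.4,-7.8],[0,0,0]]])

```text
time: 30.0
ee_pos: [0.5532, -0.0357, 0.1918]
tcp_rot: [150.2, -0.1, 84.1]
wrist_force: [-0.8, 0.2, -1.8]
opening: 0.0381
grasp_force: 50.8
```

Request:
step_arm(targets=[[0.3,[0.4,0,-0.7],[0,0,0]],[0.3,[0.8,-0.1,-1.4],[0,0,0]],[0.3,[0.8,-0.1,-1.4],[0,0,0]]])

```text
time: 30.3
ee_pos: [0.5539, -0.0358, 0.1906]
tcp_rot: [150.2, -0.1, 84.1]
wrist_force: [-0.8, 0.1, -2.2]
opening: 0.0382
grasp_force: 50.8
```

Request:
step_arm(targets=[[0.3,[0.3,0,-0.5],[0,0,0]],[0.3,[0.5,0,-0.9],[0,0,0]],[0.3,[0.5,0,-0.9],[0,0,0]]])

```text
time: 30.6
ee_pos: [0.5544, -0.0358, 0.1897]
tcp_rot: [150.2, -0.1, 84.1]
wrist_force: [0.3, -0.1, -1.2]
opening: 0.0383
grasp_force: 50.8
```

```bash
python3 capfit.py 14 2>/dev/null
```

```text
side flange [2.82 2.43] 58 0.0031 rod@108 [ 0.12 -9.07] 84 0.004 flange s range [0.0932 0.1145]
top flange [-0.96 -3.35] 39 0.0029 rod@108 [5.47 6.7 ] 66 0.0065 flange s range [0.1018 0.1103]
0.10039887995798089 [  2.52  -1.41 113.76] [ 0.7  0.4 -1.5] 30.7
```

Request:
step_arm(targets=[[0.3,[0.3,0,-0.5],[0,0,0]],[0.3,[0.5,0,-0.9],[0,0,0]],[0.3,[0.5,0,-0.9],[0,0,0]]])

```text
time: 31.0
ee_pos: [0.5552, -0.0357, 0.1893]
tcp_rot: [150.1, -0.1, 84.2]
wrist_force: [-1.1, 1.8, 1.6]
opening: 0.0381
grasp_force: 50.9
```

Request:
step_arm(targets=[[0.3,[0.3,0,-0.5],[0,0,0]],[0.3,[0.5,0,-0.9],[0,0,0]],[0.3,[0.5,0,-0.9],[0,0,0]]])

```text
time: 31.3
ee_pos: [0.556, -0.0356, 0.1893]
tcp_rot: [150.0, -0.1, 84.2]
wrist_force: [-2.6, 2.0, 5.5]
opening: 0.0385
grasp_force: 51.6
```

Contact came at s≈99.5 mm, as expected. I'll press slightly, then release and back out along the rod.

Request:
step_arm(targets=[[0.3,[0.5,0,-0.9],[0,0,0]],[0.3,[0.5,0,-0.9],[0,0,0]],[0.3,[0.5,0,-0.9],[0,0,0]]])

```text
time: 31.6
ee_pos: [0.5564, -0.0356, 0.1893]
tcp_rot: [150.0, -0.1, 84.2]
wrist_force: [-9.0, 3.0, 12.1]
opening: 0.0381
grasp_force: 52.5
```

Request:
step_arm(targets=[[0.5,[-0.5,0,0.9],[0,0,0]],[0.7,[-0.5,0,0.9],[0,0,0]],[0.9,[-0.5,0,0.9],[0,0,0]],[1,[-0.5,0,0.9],[0,0,0]],[1,[-0.5,0,0.9],[0,0,0]],[1,[-0.5,0,0.9],[0,0,0]]])

```text
time: 32.2
ee_pos: [0.5554, -0.0359, 0.1878]
tcp_rot: [150.2, -0.1, 84.1]
wrist_force: [0.8, -0.2, 0.2]
opening: 0.0853
grasp_force: 0.0
```

Request:
step_arm(targets=[[1,[-3,0.3,5],[0,0,0]],[1,[-8,0.8,14],[0,0,0]],[1,[-14,1.4,24],[0,0,0]],[1,[-21,2.1,37],[0,0,0]],[1,[-28,2.8,49],[0,0,0]],[1,[-38,3.8,66],[0,0,0]],[1,[-50,5,85],[0,0,0]],[1,[-62,6,105],[0,0,0]]])

```text
time: 33.0
ee_pos: [0.4925, -0.0298, 0.2946]
tcp_rot: [150.1, -0.1, 84.1]
wrist_force: [-0.5, -0.1, 0.2]
opening: 0.0854
grasp_force: 0.0
```

Request:
step_arm(targets=[[1,[-20,20,5],[0,0,0]],[1,[-40,50,10],[0,0,0]],[1,[-60,85,15],[0,0,0]],[1,[-70,120,15],[0,0,0]],[1,[-75,160,15],[0,0,0]],[1,[-75,160,15],[0,0,0]],[1,[-75,160,15],[0,0,0]]])

```text
time: 33.7
ee_pos: [0.4179, 0.1313, 0.3087]
tcp_rot: [150.1, -0.1, 84.3]
wrist_force: [0.2, -0.2, 0.1]
opening: 0.0856
grasp_force: 0.0
```

```bash
python3 - <<'E'
from st import *; from h import *
D,RD=damper()
for n in("side","top"):
    im,d=bot.camera(n); np.savez(f"{n}20.npz",im=im,d=d,**bot.camera_params(n)); z=load(n,20)
    l=RD.inv().apply(cloud(z)[d>0]-D); rr=np.hypot(l[:,0],l[:,1])
    q=l[(rr<.014)&(l[:,2]>.12)&(l[:,2]<.16)]; A=np.c_[q[:,:2],np.ones(len(q))]; k=np.linalg.lstsq(A[abs(q[:,2]-np.median(q[:,2]))<.004],q[abs(q[:,2]-np.median(q[:,2]))<.004][:,2],rcond=None)[0]
    print(n,"cap top s",np.median(q[:,2]).round(4),"tilt",k[:2].round(3),len(q))
    h=l[(rr>.016)&(rr<.026)&(l[:,2]>.112)&(l[:,2]<.132)]; f=least_squares if 0 else None
    from scipy.optimize import least_squares
    f=least_squares(lambda x:np.hypot(h[:,0]-x[0],h[:,1]-x[1])-.020,[0,0],loss="soft_l1",f_scale=.001); print("  hub centre",(f.x*1000).round(2),len(h))
o,p,R=state(); print(o["time"],o["wrist_force"].round(1),p)
S=load('side',20)['im'][180:300,230:350,::-1];T=load('top',20)['im'][140:260,240:360,::-1]
cv2.imwrite('pics/end20.png',cv2.resize(np.hstack([S,T]),(800,400),interpolation=cv2.INTER_CUBIC))
E
```

```text
side cap top s 0.1377 tilt [0.027 0.033] 94
  hub centre [2.7  1.68] 112
top cap top s 0.1378 tilt [0.015 0.034] 124
  hub centre [-0.38 -1.53] 81
33.8 [-0.6  0.2 -1. ] [0.41840457 0.12950034 0.30854598]
```

View pics/end20.png

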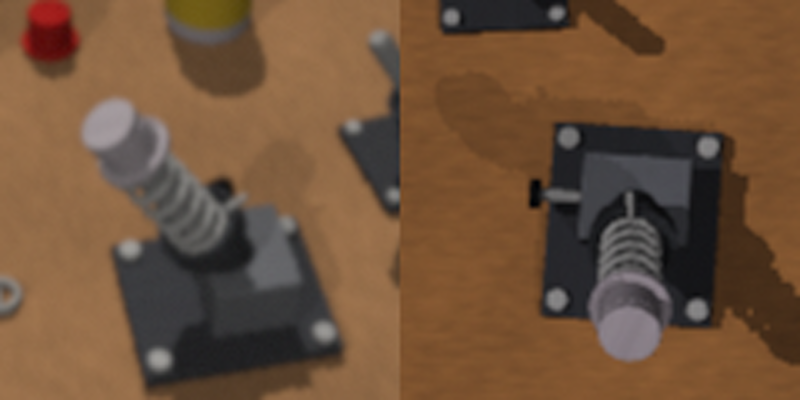

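The cap sits squarely on the spring: its top is at s=137.7 mm against the expected 138, it is within 1 mm of the rod axis and tilted about 0.03 rad. The tail is still in the gap and the arm is clear.

```bash
python3 -c "
from workcell import bot
print(bot.job_done())"
```

```text
the job is handed in; nothing more can be done
None
```

The spring is seated with its tail in the cup's gap, the cap bears squarely on top of it and is released, and the job was handed in at about 34 s; no verdict was returned.

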